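# Set up for honing and hold the chisel over the stone

## Robot

A 6-joint arm with a two-finger parallel gripper is mounted at the origin on the work surface. World frame = base frame: x ahead of the robot, y to its left, z up, the work surface at z = 0. Lengths are in m, angles in rad, forces in N, time in s.
With the tool pointing down it reaches from about 0.35 to 0.925 m from the base axis. Payload 6.4 kg.
Tool frame: the origin (TCP) lies on the mounting face of the last link; the fingertips stand ahead of it and the grasp point (between the pads) lies 180 mm ahead of it (robot.tip_reach is the z of the fingertips in the tool frame, in m); z points along the fingers, y is the line along which they close (so a half turn about z gives the same grasp; the last joint's range is limited). The gripper opens to 94 mm and grips with 3 to 60 N. Pads are 16 mm wide; open, the fingers measure 119 mm over their backs; the gripper's body (75 mm by 177 mm) begins 78 mm behind the grasp point.
Start: joints at [-1.451, 0.245, 1.558, -0, 1.339, -0.174], TCP at [0.188, -0.622, 0.405] pointing down, gripper open.
Joint ranges: [-3.13, 3.13], [-1.02, 2.26], [0.13, 2.54], [-0.95, 4.09], [0.21, 2.88], [-2.74, 2.74]. Speed limits (rad/s): [2.57, 2.57, 3.14, 3.14, 3.14, 3.14].

## Interface

Orientations are given as [roll, pitch, yaw] about the fixed x, y, z axes, in that order (R = Rz(yaw) Ry(pitch) Rx(roll)).
In Python, from workcell import robot gives the robot as it stands.
- The arm moves only by the tool drive_tool, never from a script. Its argument "moves" is a list of rows, each a list of 5 numbers: the shift along the tool's x, y, z normalised to -1 to 1, where 1 is 40 cm, then the turn about the tool's z normalised to -1 to 1, where 1 is 90 degrees, then the closure, from -1 (fully open) to 1 (shut). A call has 1 to 10 rows; each row is the pose to reach, as a shift and turn from the pose commanded when the call began, along the tool's axes at that moment; what a row does not reach only later rows make up. A row lasts 1/10 s, in which the tool goes at most 50 mm and 8.59 degrees, less where a joint would pass 70% of its speed; a pose out of reach is approached as far as the arm can. A call with a number of a shift or a turn outside -1 to 1 is refused whole. A call with a gripper value outside its range is refused whole. The fingers move at their own pace and stop on an object; "force" is the grip in N (left out, the last holds). Time passes only in rows, so rows that repeat a pose let the fingers close. It gives the time, the measured TCP pose, the force, the opening and the grip force at its end, in the units of the state.
- robot.read_state(): the state, without advancing time (a new reading comes with each control period).
- robot.snapshot(name): name is "scene" or "top"; returns (picture, depth): 420x560x3 uint8, blue, green, red; 420x560 float32, m along the optical axis (not along the pixel's ray), 0 where there is no reading.
- robot.camera_info(name): a dict with "camera_matrix" (3x3 intrinsics, pixels), "R" (3x3) and "t" (3): a world point X has camera coordinates R X + t. Camera axes: x right, y down, z forward; pixel columns grow to the right and rows downward; lengths in m; the calibration is good to about 2 mm. A picture is of the moment at which its call begins. camera_info takes no time and is no camera call.
- robot.hand_in(): hands the job in; it is judged then, once.
The state is a dict: "time_s": time; "joint_pos": joint angles; "qd": joint speeds; "tau": joint torques, N m; "eef_pos": TCP position; "orientation": TCP orientation; "ft_force": force on the tool from outside, world axes, zero at the start; "torque": the same for the moment, N m; "width": opening from 0.0 (shut) to 1.0 (fully open); "grip_force": force on a finger pad.
Only numpy, scipy, OpenCV 4.12 (cv2) and the standard library are available. Lean on these libraries where they do the work, as an engineer would, in place of code of your own. Each camera call takes 0.05 s, during which the arm holds its last target. There are 200 camera calls.

## Task

Get the bench ready for honing: put the oblong stone and the round stone flat into the pockets of the sharpening tray that match their shapes, fully down, and let go of them. Then draw the red-handled chisel out of its rack and hold it in the air a few centimetres above the middle of the oblong stone, cutting edge lowest and level across, the chisel in line with the stone's length, its blade sloping at about 30 degrees to the stone and touching nothing. Finish still holding it there, and leave the other things where they are.

Things in the scene. Friction and masses are not known exactly. Their poses are not given: they have to be found in the camera images.
- tray: fixed pale wooden sharpening tray, 160 (x) x 210 (y) x 18 mm high; origin at the centre of its underside on the bench, z up. Its top carries two pockets 12 mm deep (floors 6 mm above the bench): an oblong one centred at x 0, y -50 mm, and a round one at x 0, y +50 mm. The rim of each is chamfered by 2 mm
- oblong_pocket (a point): centre of the floor of the oblong pocket, 115 mm along the tray's x by 49 mm along its y; axes as the tray's
- round_pocket (a point): centre of the floor of the round pocket, 61 mm across; axes as the tray's
- oblong_stone: loose two-layer honing stone, grey below and white on top, 110 (x) x 44 (y) x 30 mm high, about 0.32 kg, lying flat on the bench; origin at the centre of its underside, z up. Seated, it stands 18 mm proud of the tray
- round_stone: loose green round honing stone, 56 mm across and 30 mm high, about 0.16 kg, lying flat on the bench; origin at the centre of its underside, z up. Seated, it stands 18 mm proud of the tray
- rack: fixed dark wooden chisel rack, 170 mm wide along its y, origin on the bench at its middle, z up. Two sockets, at y -40 and +40 mm, lean 30 degrees from upright with their mouths (117 mm above the bench) towards the rack's -x, the robot's side. Each is 28 mm wide, 9 mm thick, 100 mm deep along its slope, its floor 30 mm above the rack's origin. Either chisel may be in either socket
- chisel: the chisel to hold: red handle, steel blade 24 mm wide and 5 mm thick, 227 mm long over all, about 0.18 kg. Origin at the middle of the cutting edge; z runs from the edge to the handle's end, y along the blade's width, x through its thickness. It starts in a socket, edge on the socket's floor, handle leaning 30 degrees from upright towards the rack's -x; drawn 105 mm along its own z it is free
- chisel_grip (a point): point on the axis of the red handle, 165 mm from the edge; axes as the chisel's. The flat-sided handle is 26 mm (y) by 24 mm (x) and runs from 115 to 225 mm from the edge. A gripper pointing straight down can pinch it here across its y. The balance point is about 100 mm from the edge
- chisel_other: bystander: a like chisel, 20 mm wide, with a pale wooden handle, in the other socket 80 mm away; origin and axes as on the red one
- oil_bottle: bystander: amber bottle, 40 mm across, 85 mm high; origin at the centre of its underside
- blank: bystander: dark wood blank, 150 x 28 x 18 mm high; origin at the centre of its underside
Mind the look-alikes: they are no part of the job. There is more than one size of the oblong_stone; the job needs the largest.

How it is judged:
On the way, in this order (a step that is already met when the one before it is completed fails the run):
1. both stones lie fully down in their matching pockets, let go (horizontal distance between oblong_stone and oblong_pocket below 0.006 m and z of each of oblong_stone, round_stone in the frame of tray below 0.009 m and angle between each of oblong_stone, round_stone's own z axis and vertical below 0.06 rad and horizontal distance between round_stone and round_pocket below 0.006 m and contact force between the fingers and oblong_stone below 0.3 N and contact force between the fingers and round_stone below 0.3 N), for 0.2 s.
2. the red chisel is drawn out of the rack and carried by the gripper (distance of chisel from where it was at the start of the episode above 0.105 m and contact force between the fingers and chisel above 1 N and contact force between chisel and rack below 0.2 N), for 0.2 s.
At the end, for the whole second after the job is handed in: Stones seated (6 mm of centre, 3 mm of floor, 3 deg). Red chisel held still, touching nothing else: edge 12-100 mm over the oblong stone's top, within 35 mm of its middle, level within 11 deg; blade sloping 18-41 deg; grip 45 mm of the pocket line. Others moved under 50 mm (horizontal distance between oblong_stone and oblong_pocket below 0.006 m and z of each of oblong_stone, round_stone in the frame of tray below 0.009 m and angle between each of oblong_stone, round_stone's own z axis and vertical below 0.06 rad and horizontal distance between round_stone and round_pocket below 0.006 m and horizontal distance between chisel and oblong_stone below 0.035 m and height (world z) of chisel between 0.048 and 0.136 m and angle between chisel's own z axis and vertical between 0.85 and 1.25 rad and angle between chisel's own y axis and vertical between 1.37 and 1.77 rad and y of chisel_grip in the frame of oblong_pocket between -0.045 and 0.045 m and linear speed of chisel below 0.03 m/s and contact force between the fingers and chisel above 1 N and contact force between chisel and oblong_stone below 0.2 N and contact force between chisel and round_stone below 0.2 N and contact force between chisel and tray below 0.2 N and contact force between chisel and rack below 0.2 N and distance of each of chisel_other, oil_bottle, blank from where it was at the start of the episode below 0.05 m); the arm keeps its last pose, push and grip.
It fails at once if a bystander (other chisel, bottle or blank) is moved more than 50 mm (distance of any of chisel_other, oil_bottle, blank from where it was at the start of the episode above 0.05 m).
It also fails if it takes over 67 s, if anything falls off the work surface, if the arm or the gripper's body presses on something with over 40 N, if the wrist force passes 120 N, or if a joint passes its speed limit or range.

## Working session

There is one attempt and no reset: what is moved stays moved. The work goes in short steps, Python scripts to look and compute and a tool call to move; the robot and the scene stay as the last step left them, time stands still between calls to the robot, and variables do not carry over. Pictures are saved under pics/ and viewed, at most 10 in all, crops included, and the job is handed in when it is done.

Besides the shell and the picture viewer there is one more tool, called by a JSON object that holds its "method" and its "body". drive_tool: Moves the arm, as the interface text tells. Scaled input: -1 to 1 covers 40 cm each way for a shift and 90 degrees each way for a turn. Its arguments: {"type":"object","properties":{"moves":{"type":"array"},"force":{"type":"number"}},"required":["moves"]}

```bash
mkdir -p pics; ls; python3 - <<'E'
from workcell import robot
import cv2,numpy as np
for n in("top","scene"):
    p,d=robot.snapshot(n); cv2.imwrite(f"pics/{n}0.png",p); np.save(f"pics/{n}0.npy",d)
    i=robot.camera_info(n); print(n,i["camera_matrix"].tolist(),i["R"].round(4).tolist(),i["t"].round(4).tolist())
s=robot.read_state();print({k:np.round(v,3).tolist() for k,v in s.items()}, robot.tip_reach)
E
```

```text
pics
top [[484.6255532573146, 0.0, 276.7799253101311], [0.0, 484.6255532573146, 207.9683703468854], [0.0, 0.0, 1.0]] [[-0.0306, -0.9995, 0.0045], [-0.9768, 0.0289, -0.2121], [0.2118, -0.0109, -0.9772]] [-0.0375, 0.5332, 1.472]
scene [[495.043990113988, 0.0, 281.0588728257124], [0.0, 495.043990113988, 204.03129287893026], [0.0, 0.0, 1.0]] [[0.1399, 0.9901, -0.0134], [0.7331, -0.1126, -0.6707], [-0.6656, 0.084, -0.7416]] [-0.0409, -0.2743, 1.6765]
{'time_s': 0.1, 'joint_pos': [-1.451, 0.246, 1.559, -0.0, 1.339, -0.174], 'qd': [0.0, -0.002, -0.003, -0.002, 0.0, 0.001], 'tau': [0.0, -41.691, -31.552, 0.069, 0.031, -0.0], 'eef_pos': [0.188, -0.622, 0.404], 'orientation': [-3.14, -0.0, 0.294], 'ft_force': [-0.292, 0.378, -0.712], 'torque': [-0.006, 0.016, 0.036], 'grip_force': 0.0, 'width': 1.002} 0.1992
```

View pics/top0.png

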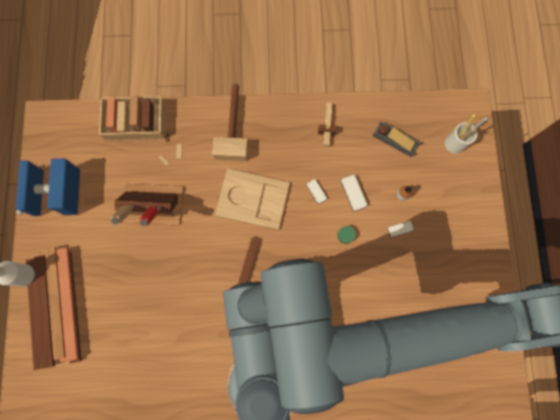

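View pics/scene0.png

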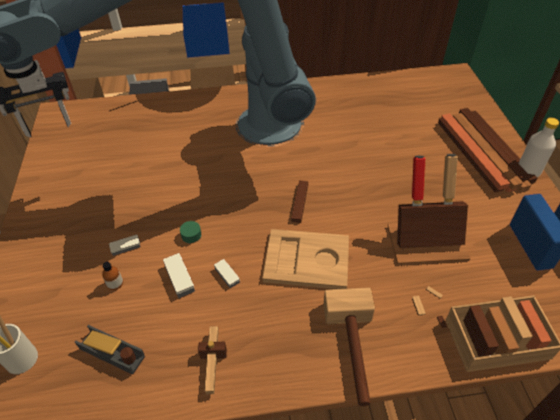

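The top view shows the tray at about (253,198), the largest white stone at (355,192) with smaller ones at (317,190) and (401,229), and the green stone at (347,235). The red handle is at (150,214), in front of the rack at (147,203). The scene view shows the same layout.

```bash
cat > h.py <<'E'
import cv2,numpy as np
def cam(robot,n):
    i=robot.camera_info(n); return np.array(i["camera_matrix"]),np.array(i["R"]),np.array(i["t"])
def plane(c,uv,z):
    K,R,t=c; uv=np.atleast_2d(np.asarray(uv,float))
    d=np.c_[uv,np.ones(len(uv))]@np.linalg.inv(K).T@R; o=-R.T@t
    return o+d*((z-o[2])/d[:,2])[:,None]
def cloud(c,d):
    K,R,t=c; v,u=np.indices(d.shape)
    p=np.stack([(u-K[0,2])/K[0,0]*d,(v-K[1,2])/K[1,1]*d,d],-1); return (p-t)@R
def blobs(m,amin=40):
    cs,_=cv2.findContours(m.astype(np.uint8),cv2.RETR_EXTERNAL,cv2.CHAIN_APPROX_NONE)
    return [c for c in cs if cv2.contourArea(c)>amin]
E
python3 - <<'E'
from workcell import robot
from h import *
for n in("top","scene"):
    p=cv2.imread(f"pics/{n}0.png");d=np.load(f"pics/{n}0.npy");c=cam(robot,n);P=cloud(c,d)
    hsv=cv2.cvtColor(p,cv2.COLOR_BGR2HSV);H,S,V=[hsv[...,k].astype(int) for k in range(3)]
    print(n)
    inb=(P[...,0]>.2)&(P[...,0]<.95)&(abs(P[...,1])<.65)
    for nm,m,z in(("white",(S<60)&(V>150)&(P[...,2]<.05),.03),("green",(H>50)&(H<95)&(S>80)&(P[...,2]<.06),.03),("red",((H<4)|(H>174))&(S>180)&(V>90)&(P[...,2]>.06),None)):
        for b in blobs(m&inb):
            mm=np.zeros(d.shape,np.uint8);cv2.drawContours(mm,[b],-1,1,-1);q=P[mm>0]
            if z: 
                w=plane(c,b[:,0],z)[:,:2]*1000
                print(nm,b[:,0].mean(0).round(),"z",np.percentile(q[:,2],[10,50,90]).round(3),[np.round(x,1) for x in cv2.minAreaRect(w.astype(np.float32))])
            else:
                ctr=q.mean(0);u=np.linalg.svd(q-ctr,full_matrices=False)[2][0];s=(q-ctr)@u;print(nm,len(q),ctr.round(3),u.round(3),s.min().round(3),s.max().round(3))
    # tray top: pale wood height .018
    m=(P[...,2]>.012)&(P[...,2]<.026)&inb&(P[...,1]>-.1)&(P[...,1]<.25)&(V>120)
    for b in blobs(cv2.morphologyEx(m.astype(np.uint8),cv2.MORPH_OPEN,np.ones((3,3))),800):
        w=plane(c,b[:,0],.018)[:,:2]*1000;print("tray",[np.round(x,1) for x in cv2.minAreaRect(w.astype(np.float32))])
    for nm,m in(("rack",(P[...,2]>.09)&(P[...,2]<.125)&(V<90)&inb&(P[...,1]>.2)),):
        q=P[m];print(nm,len(q)); 
        if len(q): print([np.round(x,1) for x in cv2.minAreaRect((q[:,:2]*1000).astype(np.float32))])
    # dark tall pts
p=cv2.imread("pics/top0.png")[150:280,80:300];a=cv2.resize(p,None,fx=3.6,fy=3.6,interpolation=2)
cv2.imwrite("pics/crop1.png",a)
E
```

```text
top
white [397. 228.] z [0.016 0.021 0.025] [array([ 460. , -435.3]), array([22.4, 55.3]), np.float64(12.3)]
white [316. 191.] z [0.014 0.02  0.024] [array([ 590.6, -183.9]), array([73.9, 33.3]), np.float64(27.8)]
white [354. 193.] z [0.024 0.03  0.035] [array([ 582.2, -303.9]), array([110.5,  47.6]), np.float64(18.0)]
white [450. 144.] z [0.015 0.031 0.046] [array([ 736.9, -633.6]), array([49.5, 29.1]), np.float64(29.8)]
green [346. 234.] z [0.027 0.03  0.035] [array([ 445.1, -271.1]), array([37.9, 43.7]), np.float64(42.6)]
red 123 [0.5   0.312 0.185] [-0.478  0.02   0.878] -0.052 0.048
tray [array([576.8,  26.3]), array([209.7, 160.9]), np.float64(75.3)]
rack 581
[array([570.1, 444.9]), array([359.2, 158.9]), np.float64(74.7)]
scene
white [ 31. 354.] z [0.011 0.028 0.043] [array([ 757.4, -625.1]), array([49.7, 19.7]), np.float64(35.8)]
white [226. 272.] z [0.016 0.019 0.022] [array([ 604.4, -182.3]), array([71.7, 28.8]), np.float64(27.2)]
white [178. 273.] z [0.026 0.029 0.031] [array([ 587.3, -303.1]), array([107.8,  43.1]), np.float64(17.6)]
white [130. 243.] z [0.017 0.018 0.022] [array([ 474.7, -429. ]), array([18.8, 48.4]), np.float64(15.9)]
green [190. 231.] z [0.014 0.027 0.031] [array([ 459.3, -268.9]), array([70.7, 50.6]), np.float64(10.3)]
red 400 [0.506 0.317 0.187] [ 0.589 -0.342  0.732] -0.027 1.273
tray [array([579. ,  28.1]), array([209.7, 159.9]), np.float64(75.2)]
rack 1691
[array([567.6, 465.7]), array([387.9, 145.7]), np.float64(67.0)]
```

View pics/crop1.png

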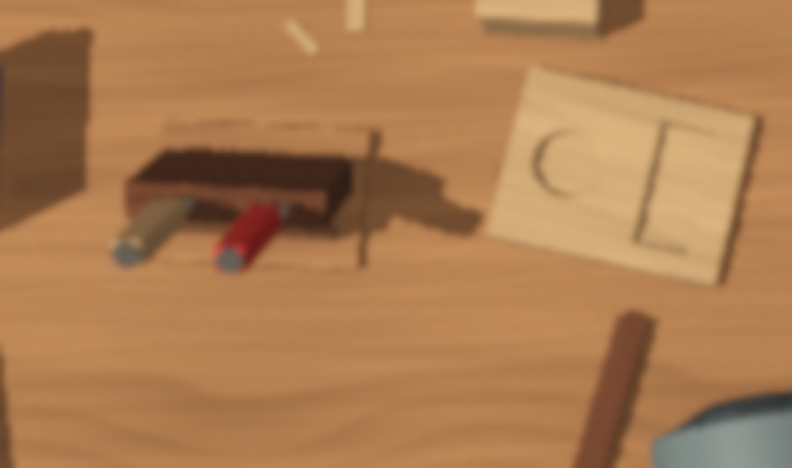

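The crop confirms that the tray's round pocket faces +y and its oblong pocket faces -y. The red chisel is in the rack's -y socket (crop pixel (250,235)). Next I'll hover over the oblong stone and refine the rack measurement.

```bash
cat > go.py <<'E'
import numpy as np,sys
from workcell import robot
from scipy.spatial.transform import Rotation as Ro
def go(x,y,z,yawdeg):
    s=robot.read_state();R=Ro.from_euler('xyz',s["orientation"]);yaw=np.degrees(s["orientation"][2])
    d=R.inv().apply(np.array([x,y,z])-s["eef_pos"])/.4
    turn=-((yawdeg-yaw+180)%360-180)
    print("t",round(s["time_s"],2),"shift",d.round(4).tolist(),"turn",round(turn/90,4),"rows",np.abs(np.linalg.norm(d)*8).round(1),round(abs(turn)/8.59,1))
if __name__=="__main__": go(*map(float,sys.argv[1:]))
E
python3 go.py .585 -.3035 .33 17.8
python3 - <<'E'
from workcell import robot
from h import *
for n in("top","scene"):
    p=cv2.imread(f"pics/{n}0.png");d=np.load(f"pics/{n}0.npy");c=cam(robot,n);P=cloud(c,d)
    V=p.max(2)
    m=(P[...,2]>.109)&(P[...,2]<.125)&(V<100)&(P[...,1]>.2)&(P[...,1]<.45)&(P[...,0]>.4)&(P[...,0]<.65)
    b=max(blobs(cv2.morphologyEx(m.astype(np.uint8),cv2.MORPH_OPEN,np.ones((3,3))),20),key=cv2.contourArea)
    w=plane(c,b[:,0],.117)[:,:2]*1000;print(n,"racktop",[np.round(x,1) for x in cv2.minAreaRect(w.astype(np.float32))])
    hsv=cv2.cvtColor(p,cv2.COLOR_BGR2HSV);H,S,Vv=[hsv[...,k].astype(int) for k in range(3)]
    m=((H<6)|(H>172))&(S>180)&(Vv>90)&(P[...,2]>.1)&(P[...,2]<.26)&(P[...,0]<.6)&(P[...,0]>.4)&(P[...,1]>.2)&(P[...,1]<.4)
    q=P[m];ctr=q.mean(0)
    # axis: pixel midline
    for z0,z1 in((.13,.15),(.15,.17),(.17,.19),(.19,.21),(.21,.23)):
        k=(q[:,2]>z0)&(q[:,2]<z1);print(z0,k.sum(),q[k].mean(0).round(3) if k.any() else "",np.ptp(q[k][:,1]).round(3) if k.any() else "")
E
```

```text
t 0.1 shift [1.18, -0.4745, 0.1853] turn -0.0108 rows 10.3 0.1
top racktop [array([527.4, 291.2]), array([30.8, 15.5]), np.float64(88.3)]
0.13 12 [0.519 0.31  0.145] 0.018
0.15 31 [0.513 0.311 0.161] 0.022
0.17 32 [0.502 0.314 0.18 ] 0.023
0.19 30 [0.491 0.313 0.201] 0.019
0.21 24 [0.483 0.314 0.218] 0.018
scene racktop [array([547. , 354.4]), array([169.4,  39.5]), np.float64(84.4)]
0.13 59 [0.526 0.316 0.143] 0.025
0.15 88 [0.519 0.317 0.16 ] 0.023
0.17 92 [0.506 0.317 0.18 ] 0.023
0.19 91 [0.494 0.319 0.2  ] 0.023
0.21 89 [0.484 0.32  0.219] 0.023
```

{"method": "drive_tool", "body": {"moves": [[0.75, -0.3, 0.1, -0.01, -1], [0.75, -0.3, 0.1, -0.01, -1], [0.75, -0.3, 0.1, -0.01, -1], [0.75, -0.3, 0.1, -0.01, -1], [0.75, -0.3, 0.1, -0.01, -1], [0.75, -0.3, 0.1, -0.01, -1], [0.75, -0.3, 0.1, -0.01, -1]], "force": 25}}

```text
time_s: 0.8
eef_pos: [0.4428, -0.4176, 0.3635]
orientation: [-3.14, 0.0, 0.313]
ft_force: [-0.9, -0.2, 0.4]
width: 1.002
grip_force: 0.0
```

```bash
python3 go.py .585 -.3035 .33 17.8; python3 - <<'E'
from workcell import robot
from h import *
for n in("top","scene"):
    p,d=robot.snapshot(n);cv2.imwrite(f"pics/{n}1.png",p);c=cam(robot,n);P=cloud(c,d)
    hsv=cv2.cvtColor(p,cv2.COLOR_BGR2HSV);H,S,V=[hsv[...,k].astype(int) for k in range(3)]
    inb=(P[...,0]>.35)&(P[...,0]<.7)&(P[...,1]>-.4)&(P[...,1]<-.22)&(P[...,2]<.06)
    for nm,m in(("white",(S<60)&(V>120)),("green",(H>50)&(H<95)&(S>60))):
        for zt in (0,.026):
          for b in blobs(m&inb&(P[...,2]>zt)):
            w=plane(c,b[:,0],.03)[:,:2]*1000
            print(n,nm,zt,b[:,0].mean(0).round(),[np.round(x,1) for x in cv2.minAreaRect(w.astype(np.float32))])
E
```

```text
t 0.8 shift [0.4261, -0.1619, 0.0841] turn 0.0012 rows 3.7 0.0
top white 0 [353. 192.] [array([ 582.1, -303.6]), array([110.6,  47.2]), np.float64(18.2)]
top white 0.026 [354. 193.] [array([ 583.8, -303.8]), array([107.5,  44.7]), np.float64(18.2)]
top green 0 [346. 235.] [array([ 445.1, -272.7]), array([44.6, 50.6]), np.float64(42.2)]
top green 0.026 [346. 234.] [array([ 445.1, -272.7]), array([44.5, 50.7]), np.float64(42.8)]
scene white 0 [178. 274.] [array([ 588.5, -302.1]), array([111.3,  43.3]), np.float64(18.6)]
scene white 0.026 [178. 274.] [array([ 588.3, -301.7]), array([111.3,  42.5]), np.float64(18.6)]
scene green 0 [190. 231.] [array([ 460.6, -269.7]), array([70.8, 52. ]), np.float64(5.4)]
scene green 0.026 [190. 229.] [array([ 452.8, -268.9]), array([52.3, 53.8]), np.float64(49.2)]
```

```bash
python3 go.py .5855 -.3029 .214 18.3
```

```text
t 0.9 shift [0.4287, -0.1622, 0.3739] turn -0.0033 rows 4.7 0.0
```

{"method": "drive_tool", "body": {"moves": [[0.429, -0.162, 0.12, -0.003, -1], [0.429, -0.162, 0.12, -0.003, -1], [0.429, -0.162, 0.12, -0.003, -1], [0.429, -0.162, 0.12, -0.003, -1], [0.429, -0.162, 0.25, -0.003, -1], [0.429, -0.162, 0.36, -0.003, -1], [0.429, -0.162, 0.374, -0.003, -1], [0.429, -0.162, 0.374, -0.003, -1], [0.429, -0.162, 0.374, -0.003, 0.0], [0.429, -0.162, 0.374, -0.003, 0.2]]}}

```text
time_s: 1.9
eef_pos: [0.5851, -0.3077, 0.2185]
orientation: [3.137, -0.003, 0.314]
ft_force: [0.1, -0.3, 0.5]
width: 0.866
grip_force: 0.0
```

{"method": "drive_tool", "body": {"moves": [[0, 0, 0, 0, 0.4], [0, 0, 0, 0, 0.6], [0, 0, 0, 0, 0.6], [0, 0, 0, 0, 0.6], [0, 0, 0, 0, 0.6]], "force": 25}}

```text
time_s: 2.4
eef_pos: [0.5843, -0.3061, 0.2151]
orientation: [-3.14, 0.0, 0.314]
ft_force: [-1.2, 2.2, 2.6]
width: 0.466
grip_force: 25.0
```

```bash
python3 go.py .5633 -.0206 .28 -14.75
```

```text
t 2.4 shift [0.1706, -0.6952, -0.1613] turn 0.364 rows 5.9 3.8
```

{"method": "drive_tool", "body": {"moves": [[0, 0, -0.1, 0, 0.6], [0, 0, -0.16, 0, 0.6], [0.171, -0.695, -0.16, 0.364, 0.6], [0.171, -0.695, -0.16, 0.364, 0.6], [0.171, -0.695, -0.16, 0.364, 0.6], [0.171, -0.695, -0.16, 0.364, 0.6], [0.171, -0.695, -0.16, 0.364, 0.6], [0.171, -0.695, -0.16, 0.364, 0.6], [0.171, -0.695, -0.16, 0.364, 0.6], [0.171, -0.695, -0.16, 0.364, 0.6]]}}

```text
time_s: 3.4
eef_pos: [0.5632, -0.0203, 0.2785]
orientation: [3.141, 0.001, -0.256]
ft_force: [-0.3, -0.5, -3.1]
width: 0.464
grip_force: 25.0
```

{"method": "drive_tool", "body": {"moves": [[0, 0, 0, 0, 0.6], [0, 0, 0, 0, 0.6]]}}

```text
time_s: 3.6
eef_pos: [0.5636, -0.0222, 0.2789]
orientation: [3.141, -0.0, -0.259]
ft_force: [0.3, -0.2, -1.7]
width: 0.467
grip_force: 25.0
```

```bash
python3 - <<'E'
from workcell import robot
from h import *
s=robot.read_state();print(np.round(s["eef_pos"],4),np.degrees(s["orientation"][2]))
yaw=s["orientation"][2];ux=np.array([np.cos(yaw),np.sin(yaw)])
ims=[]
for n in("top","scene"):
    p,d=robot.snapshot(n);c=cam(robot,n);P=cloud(c,d)
    hsv=cv2.cvtColor(p,cv2.COLOR_BGR2HSV);S,V=[hsv[...,k].astype(int) for k in (1,2)]
    inb=np.hypot(P[...,0]-s["eef_pos"][0],P[...,1]-s["eef_pos"][1])<.08
    m=(S<60)&(V>110)&inb&(P[...,2]>.05)&(P[...,2]<.12)
    q=P[m];a=(q[:,:2]-s["eef_pos"][:2])@ux;print(n,m.sum(),"z",np.percentile(q[:,2],[5,50,95]).round(4),"along",np.percentile(a,[0,1,5,95,99,100]).round(4))
    for b in blobs(m):
        zt=s["eef_pos"][2]-.2151+.03; w=plane(c,b[:,0],zt)[:,:2]; a=(w-s["eef_pos"][:2])@ux; print(a.min().round(4),a.max().round(4))
    ims.append(cv2.resize(p[120:280,170:370],None,fx=2,fy=2))
cv2.imwrite("pics/h1.png",np.hstack(ims))
E
```

```text
[ 0.5636 -0.0222  0.2789] -14.859655720576534Traceback (most recent call last):
  File "<stdin>", line 11, in <module>
    return _quantile_unchecked(
        a, q, axis, out, overwrite_input, method, keepdims, weights)
    return _ureduce(a,
                    func=_quantile_ureduce_func,
    ...<5 lines>...
                    overwrite_input=overwrite_input,
                    method=method)
    r = func(a, **kwargs)
    result = _quantile(arr,
                       quantiles=q,
    ...<2 lines>...
                       out=out,
                       weights=wgt)
    slices_having_nans = np.isnan(arr[-1, ...])
                                  ~~~^^^^^^^^^
IndexError: index -1 is out of bounds for axis 0 with size 0
```

```bash
python3 - <<'E'
from workcell import robot
from h import *
s=robot.read_state();e=s["eef_pos"];yaw=s["orientation"][2];ux=np.array([np.cos(yaw),np.sin(yaw)])
n="scene";p,d=robot.snapshot(n);c=cam(robot,n);P=cloud(c,d)
hsv=cv2.cvtColor(p,cv2.COLOR_BGR2HSV);S,V=[hsv[...,k].astype(int) for k in (1,2)]
inb=np.hypot(P[...,0]-e[0],P[...,1]-e[1])<.09
m=(S<60)&(V>110)&inb&(P[...,2]>.05)&(P[...,2]<.12)
for b in blobs(m,15):
    zt=e[2]-.2151+.03; w=plane(c,b[:,0],zt)[:,:2]; a=(w-e[:2])@ux; print(len(b),b[:,0].mean(0).round(),a.min().round(4),a.max().round(4))
cv2.imwrite("pics/h1.png",cv2.resize(p[130:310,200:400],None,fx=3,fy=3))
E
```

```text
104 [287. 238.] -0.0496 0.0637
```

View pics/h1.png

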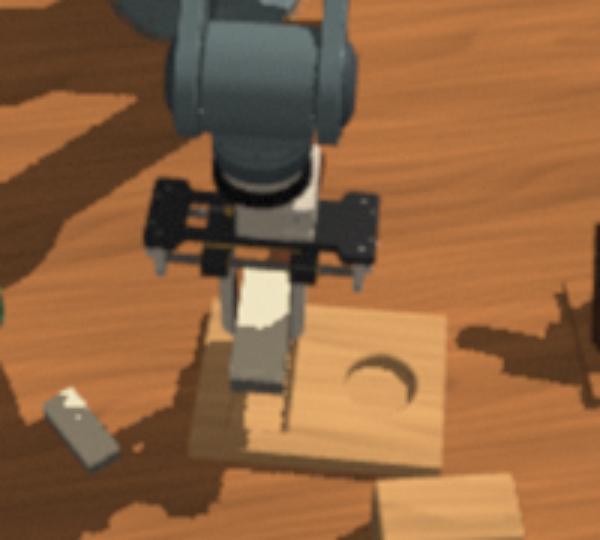

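The stone is held, with its front end at about (287,258). Its shadowed white side blurs the top edge, so I'll measure the lower front edge from depth instead.

```bash
python3 - <<'E'
from workcell import robot
from h import *
s=robot.read_state();e=s["eef_pos"];yaw=s["orientation"][2];ux=np.array([np.cos(yaw),np.sin(yaw)])
n="scene";p,d=robot.snapshot(n);c=cam(robot,n);P=cloud(c,d)
print(e.round(4) if hasattr(e,'round') else e)
for u in range(279,293,2):
    for v in range(250,275):
        if P[v,u,2]<.045: break
    w=plane(c,[u,v-.5],e[2]-.2151)[0]; print(u,v,((w[:2]-e[:2])@ux).round(4),"V",p[248:264,u].max(1).tolist())
E
```

```text
[ 0.5636 -0.022   0.279 ]
279 261 0.056 V [130, 129, 128, 129, 130, 130, 129, 119, 93, 64, 61, 61, 85, 107, 112, 111]
281 261 0.0555 V [127, 129, 129, 131, 129, 131, 132, 130, 110, 69, 60, 62, 84, 109, 119, 141]
283 261 0.0549 V [131, 129, 131, 130, 129, 136, 137, 126, 102, 68, 58, 62, 112, 187, 220, 223]
285 262 0.0574 V [131, 130, 132, 130, 131, 136, 136, 126, 109, 77, 60, 60, 92, 177, 224, 221]
287 262 0.0568 V [130, 131, 130, 130, 131, 135, 136, 128, 115, 80, 61, 58, 82, 173, 224, 222]
289 262 0.0563 V [129, 132, 130, 129, 131, 133, 130, 127, 120, 95, 61, 60, 76, 169, 224, 224]
291 262 0.0558 V [131, 129, 130, 131, 130, 130, 128, 130, 127, 104, 66, 57, 65, 135, 202, 222]
```

{"method": "drive_tool", "body": {"moves": [[0.001, -0.003, 0.03, 0, 0.6], [0.001, -0.003, 0.08, 0, 0.6], [0.001, -0.003, 0.1, 0, 0.6], [0.001, -0.003, 0.11, 0, 0.6], [0.001, -0.003, 0.12, 0, 0.6], [0.001, -0.003, 0.125, 0, 0.6], [0.001, -0.003, 0.13, 0, 0.6], [0.001, -0.003, 0.13, 0, 0.6]]}}

```text
time_s: 4.55
eef_pos: [0.5643, -0.0198, 0.2272]
orientation: [-3.142, -0.0, -0.257]
ft_force: [0.2, -0.7, -3.0]
width: 0.464
grip_force: 25.0
```

{"method": "drive_tool", "body": {"moves": [[0, 0, 0.006, 0, 0.6], [0, 0, 0.01, 0, 0.6], [0, 0, 0.014, 0, 0.6], [0, 0, 0.014, 0, 0.6]]}}

```text
time_s: 4.95
eef_pos: [0.5641, -0.0198, 0.2213]
orientation: [3.142, 0.0, -0.257]
ft_force: [-0.8, 0.3, -2.2]
width: 0.465
grip_force: 25.0
```

{"method": "drive_tool", "body": {"moves": [[0, 0, 0, 0, -0.2], [0, 0, 0, 0, -0.2], [0, 0, 0, 0, -0.2], [0, 0, -0.1, 0, -0.4], [0, 0, -0.15, 0, -1], [0, 0, -0.15, 0, -1], [0, 0, -0.15, 0, -1]]}}

```text
time_s: 5.65
eef_pos: [0.5641, -0.0198, 0.2813]
orientation: [-3.142, -0.0, -0.258]
ft_force: [-0.5, -1.0, -0.8]
width: 0.901
grip_force: 0.0
```

```bash
python3 go.py .4515 -.270 .2145 -14.75
```

```text
t 5.65 shift [-0.1129, 0.6765, 0.1669] turn -0.0001 rows 5.6 0.0
```

{"method": "drive_tool", "body": {"moves": [[-0.113, 0.676, 0, 0, -1], [-0.113, 0.676, 0, 0, -1], [-0.113, 0.676, 0, 0, -1], [-0.113, 0.676, 0, 0, -1], [-0.113, 0.676, 0, 0, -1], [-0.113, 0.676, 0, 0, -1], [-0.113, 0.676, 0, 0, -1], [-0.113, 0.676, 0.1, 0, -1], [-0.113, 0.676, 0.155, 0, -1], [-0.113, 0.676, 0.166, 0, -1]]}}

```text
time_s: 6.65
eef_pos: [0.4505, -0.2675, 0.2109]
orientation: [-3.137, 0.007, -0.257]
ft_force: [0.4, -0.4, 0.5]
width: 1.002
grip_force: 0.0
```

{"method": "drive_tool", "body": {"moves": [[0, 0, 0, 0, 0.0], [0, 0, 0, 0, 0.4], [0, 0, 0, 0, 0.4], [0, 0, 0, 0, 0.4], [0, 0, 0, 0, 0.4]], "force": 8}}

```text
time_s: 7.15
eef_pos: [0.4519, -0.2702, 0.216]
orientation: [3.14, -0.002, -0.257]
ft_force: [-0.6, -1.5, 1.1]
width: 0.609
grip_force: 0.8
```

{"method": "drive_tool", "body": {"moves": [[0, 0, 0, 0, -1], [0, 0, 0, 0, -1], [0, 0, 0, 0, -1], [0, 0, 0, -0.1, -1], [0, 0, 0, -0.5, -1], [0, 0, 0, -1, -1], [0, 0, 0, -1, -1], [0, 0, 0, -1, -1], [0, 0, 0, -1, -1], [0, 0, 0, -1, -1]]}}

```text
time_s: 8.15
eef_pos: [0.4515, -0.2698, 0.215]
orientation: [-3.141, -0.0, 0.799]
ft_force: [-0.4, -0.3, 0.6]
width: 0.997
grip_force: 0.0
```

{"method": "drive_tool", "body": {"moves": [[0, 0, 0, -0.327, -1], [0, 0, 0, -0.327, -1], [0, 0, 0, -0.327, -1], [0, 0, 0, -0.327, -1], [0, 0, 0, -0.327, 0.0], [0, 0, 0, -0.327, 0.4], [0, 0, 0, -0.327, 0.4], [0, 0, 0, -0.327, 0.4], [0, 0, 0, -0.327, 0.4], [0, 0, 0, -0.327, 0.4]], "force": 20}}

```text
time_s: 9.15
eef_pos: [0.4514, -0.2697, 0.215]
orientation: [-3.141, -0.0, 1.306]
ft_force: [-1.2, 0.7, 1.0]
width: 0.595
grip_force: 20.0
```

```bash
python3 -c "
from workcell import robot;s=robot.read_state();print(s['eef_pos'],s['orientation'],s['width'],s['grip_force'])"; python3 go.py .5907 .0756 .28 75.25
```

```text
[ 0.45141265 -0.26971989  0.2149608 ] [-3.14055106e+00 -2.82819854e-04  1.30601425e+00] 0.5948715008137708 19.999801218509674
t 9.15 shift [0.9244, 0.11, -0.1625] turn -0.0047 rows 7.6 0.0
```

{"method": "drive_tool", "body": {"moves": [[0, 0, -0.1, 0, 0.4], [0, 0, -0.163, 0, 0.4], [0.924, 0.11, -0.163, 0, 0.4], [0.924, 0.11, -0.163, 0, 0.4], [0.924, 0.11, -0.163, 0, 0.4], [0.924, 0.11, -0.163, 0, 0.4], [0.924, 0.11, -0.163, 0, 0.4], [0.924, 0.11, -0.163, 0, 0.4], [0.924, 0.11, -0.163, 0, 0.4], [0.924, 0.11, -0.163, 0, 0.4]]}}

```text
time_s: 10.15
eef_pos: [0.5913, 0.079, 0.28]
orientation: [3.141, -0.001, 1.309]
ft_force: [-0.2, -0.3, -1.7]
width: 0.593
grip_force: 20.0
```

{"method": "drive_tool", "body": {"moves": [[0, 0, 0, 0, 0.4], [0, 0, 0, 0, 0.4], [0, 0, 0, 0, 0.4]]}}

```text
time_s: 10.45
eef_pos: [0.5904, 0.0744, 0.2799]
orientation: [-3.141, 0.0, 1.305]
ft_force: [-0.7, -0.9, -1.5]
width: 0.588
grip_force: 20.0
```

```bash
python3 go.py .5907 .0756 .2285 75.25; python3 - <<'E'
from workcell import robot
from h import *
s=robot.read_state();e=np.array(s["eef_pos"])
p,d=robot.snapshot("scene");c=cam(robot,"scene");P=cloud(c,d)
b=P[...,2]
hsv=cv2.cvtColor(p,cv2.COLOR_BGR2HSV);H,S,V=[hsv[...,k].astype(int) for k in range(3)]
m=(H>50)&(H<95)&(S>60)&(np.hypot(P[...,0]-e[0],P[...,1]-e[1])<.08)
for q in blobs(m,15):
    w=plane(c,q[:,0],e[2]-.215+.03)[:,:2];w0=plane(c,q[:,0],e[2]-.215)[:,:2]
    print(len(q),q[:,0].mean(0),w.min(0),w.max(0),"bottom-front x",w0[:,0].max(),"minus e:",w0[:,0].max()-e[0])
cv2.imwrite("pics/h2.png",cv2.resize(p[130:310,200:400],None,fx=3,fy=3))
E
```

```text
t 10.45 shift [0.0031, 0.0001, 0.1284] turn -0.0054 rows 1.0 0.1
19 [333.57894737 248.89473684] [0.61279019 0.07684225] [0.63345443 0.09084077] bottom-front x 0.6120050363644478 minus e: 0.021635619755171143
24 [320.08333333 247.83333333] [0.60130376 0.04459402] [0.62985774 0.06019509] bottom-front x 0.6082964050654303 minus e: 0.017926988456153592
```

View pics/h2.png

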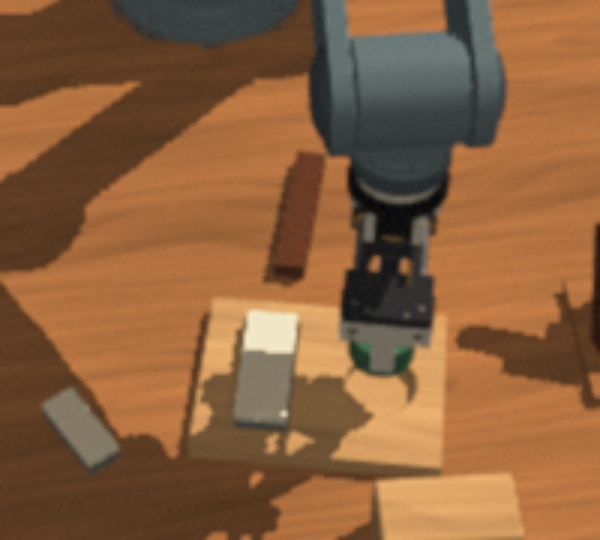

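The oblong stone looks seated at about (288,252), and the round stone is centred in the fingers at (327,250) above its pocket. I'll lower it.

{"method": "drive_tool", "body": {"moves": [[0.003, 0, 0.04, -0.005, 0.4], [0.003, 0, 0.08, -0.005, 0.4], [0.003, 0, 0.1, -0.005, 0.4], [0.003, 0, 0.11, -0.005, 0.4], [0.003, 0, 0.12, -0.005, 0.4], [0.003, 0, 0.13, -0.005, 0.4], [0.003, 0, 0.13, -0.005, 0.4]]}}

```text
time_s: 11.2
eef_pos: [0.591, 0.0766, 0.2279]
orientation: [-3.141, 0.0, 1.314]
ft_force: [-0.4, -0.4, -1.4]
width: 0.591
grip_force: 20.0
```

{"method": "drive_tool", "body": {"moves": [[0, 0, 0.006, 0, 0.4], [0, 0, 0.012, 0, 0.4], [0, 0, 0.017, 0, 0.4], [0, 0, 0.017, 0, 0.4]]}}

```text
time_s: 11.6
eef_pos: [0.5909, 0.0766, 0.2212]
orientation: [-3.141, 0.0, 1.314]
ft_force: [0.4, 0.2, -1.5]
width: 0.589
grip_force: 20.0
```

{"method": "drive_tool", "body": {"moves": [[0, 0, 0, 0, 0], [0, 0, 0, 0, -0.4], [0, 0, 0, 0, -0.4], [0, 0, 0, 0, -0.4], [0, 0, -0.1, 0, -0.4], [0, 0, -0.22, 0, -0.4], [0, 0, -0.34, 0, -0.4], [-0.5, 0, -0.5, 0, -0.4], [-0.5, 0, -0.55, 0, -0.4], [-0.5, 0, -0.55, 0, -0.4]]}}

```text
time_s: 12.6
eef_pos: [0.5551, -0.0587, 0.4151]
orientation: [3.141, 0.0, 1.315]
ft_force: [1.0, -0.7, -0.7]
width: 0.699
grip_force: 0.0
```

{"method": "drive_tool", "body": {"moves": [[0, 0, 0, 0, -0.3], [0, 0, 0, 0, -0.3], [0, 0, 0, 0, -0.3]]}}

```text
time_s: 12.9
eef_pos: [0.5557, -0.0569, 0.413]
orientation: [-3.14, -0.0, 1.315]
ft_force: [-1.0, 0.4, 0.3]
width: 0.647
grip_force: 0.0
```

```bash
python3 go.py .508 .316 .46 -5.6; python3 - <<'E'
from workcell import robot
from h import *
p,d=robot.snapshot("scene");c=cam(robot,"scene");P=cloud(c,d)
hsv=cv2.cvtColor(p,cv2.COLOR_BGR2HSV);H,S,V=[hsv[...,k].astype(int) for k in range(3)]
near=(P[...,0]>.48)&(P[...,0]<.68)&(P[...,1]>-.1)&(P[...,1]<.15)
q=P[near&(P[...,2]>.026)&(P[...,2]<.06)]
for nm,m in(("green",(H>45)&(H<95)&(S>60)&near&(P[...,2]>.03)),("white",(S<70)&near&(P[...,2]>.028))):
    for b in blobs(m):
        mm=np.zeros(d.shape,np.uint8);cv2.drawContours(mm,[b],-1,1,-1)
        z=P[(mm>0)&m][:,2]
        w=plane(c,b[:,0],.036)[:,:2]*1000;print(nm,np.percentile(z,[10,50,90]).round(4),[np.round(x,1) for x in cv2.minAreaRect(w.astype(np.float32))])
cv2.imwrite("pics/h3.png",cv2.resize(p[130:310,200:480],None,fx=2.8,fy=2.8))
E
```

```text
t 12.9 shift [0.8717, -0.3517, -0.1167] turn 0.8992 rows 7.6 9.4
green [0.0318 0.0348 0.0374] [array([596.8,  75.4]), array([51.1, 53.3]), np.float64(81.4)]
white [0.0322 0.0349 0.0376] [array([569.9, -19. ]), array([ 43.2, 114.3]), np.float64(75.4)]
white [0.3483 0.4993 0.5412] [array([11.9, -1.2]), array([233.8, 846.4]), np.float64(80.2)]
```

View pics/h3.png

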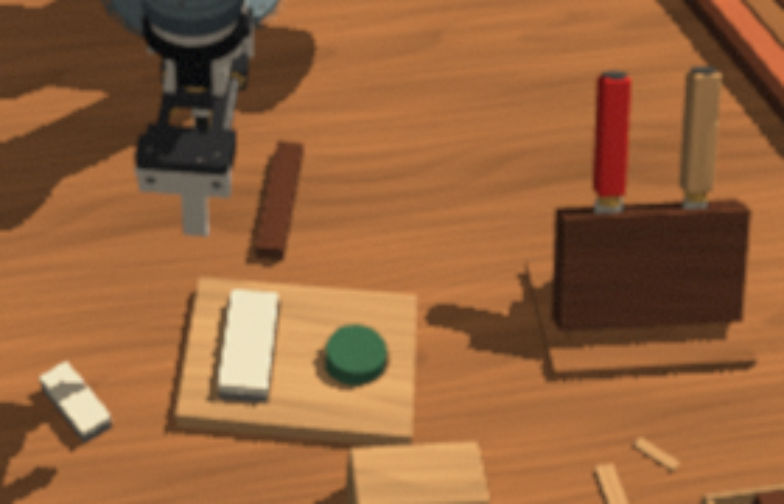

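Both stones are seated, with tops at z ≈ 0.035 and lying flat. The red chisel's handle is at about (418,178) in the scene view. I'll go to it now.

{"method": "drive_tool", "body": {"moves": [[0.871, -0.352, -0.13, 0.899, -0.3], [0.871, -0.352, -0.13, 0.899, -0.3], [0.871, -0.352, -0.13, 0.899, -0.3], [0.871, -0.352, -0.13, 0.899, -0.3], [0.871, -0.352, -0.13, 0.899, -0.3], [0.871, -0.352, -0.13, 0.899, -0.3], [0.871, -0.352, -0.13, 0.899, -0.3], [0.871, -0.352, -0.13, 0.899, -0.3], [0.871, -0.352, -0.13, 0.899, -0.3], [0.871, -0.352, -0.13, 0.899, -0.3]]}}

```text
time_s: 13.95
eef_pos: [0.5067, 0.3186, 0.465]
orientation: [3.141, 0.001, -0.092]
ft_force: [-0.2, -0.3, -0.0]
width: 0.65
grip_force: 0.0
```

{"method": "drive_tool", "body": {"moves": [[0, 0, 0, 0, -0.3], [0, 0, 0, 0, -0.3], [0, 0, 0, 0, -0.3]]}}

```text
time_s: 14.25
eef_pos: [0.508, 0.3152, 0.4653]
orientation: [3.141, 0.001, -0.089]
ft_force: [-0.4, -0.8, -0.2]
width: 0.647
grip_force: 0.0
```

```bash
python3 go.py .508 .316 .353 -5.6
```

```text
t 14.25 shift [0.0, -0.0022, 0.2808] turn 0.0053 rows 2.2 0.1
```

{"method": "drive_tool", "body": {"moves": [[0, -0.002, 0.1, 0.005, -0.3], [0, -0.002, 0.2, 0.005, -0.3], [0, -0.002, 0.28, 0.005, -0.3], [0, -0.002, 0.28, 0.005, -0.3], [0, -0.002, 0.28, 0.005, 0.2], [0, -0.002, 0.28, 0.005, 0.6], [0, -0.002, 0.28, 0.005, 0.8], [0, -0.002, 0.28, 0.005, 0.8], [0, -0.002, 0.28, 0.005, 0.8], [0, -0.002, 0.28, 0.005, 0.8]], "force": 40}}

```text
time_s: 15.25
eef_pos: [0.5085, 0.3162, 0.355]
orientation: [-3.14, -0.002, -0.099]
ft_force: [0.1, 1.9, 3.5]
width: 0.269
grip_force: 39.8
```

{"method": "drive_tool", "body": {"moves": [[-0.0125, 0, -0.0217, 0, 0.8], [-0.025, 0, -0.0433, 0, 0.8], [-0.0375, 0, -0.065, 0, 0.8], [-0.05, 0, -0.0866, 0, 0.8], [-0.05, 0, -0.0866, 0, 0.8]]}}

```text
time_s: 15.75
eef_pos: [0.4879, 0.318, 0.3902]
orientation: [-3.141, -0.001, -0.099]
ft_force: [1.6, 0.8, 1.2]
width: 0.28
grip_force: 39.8
```

{"method": "drive_tool", "body": {"moves": [[-0.025, 0, -0.0433, 0, 0.8], [-0.05, 0, -0.0866, 0, 0.8], [-0.075, 0, -0.13, 0, 0.8], [-0.1, 0, -0.173, 0, 0.8], [-0.125, 0, -0.2165, 0, 0.8], [-0.125, 0, -0.26, 0, 0.8], [-0.125, 0, -0.26, 0, 0.8], [-0.125, 0, -0.26, 0, 0.8]]}}

```text
time_s: 16.55
eef_pos: [0.4383, 0.3227, 0.4915]
orientation: [3.14, 0.002, -0.1]
ft_force: [0.6, -0.7, -2.2]
width: 0.277
grip_force: 39.9
```

```bash
cat > look.py <<'E'
from workcell import robot
from h import *
import sys
s=robot.read_state();e=np.array(s["eef_pos"]);print(e.round(4),s["orientation"][2])
p,d=robot.snapshot("scene");c=cam(robot,"scene");P=cloud(c,d)
hsv=cv2.cvtColor(p,cv2.COLOR_BGR2HSV);H,S,V=[hsv[...,k].astype(int) for k in range(3)]
near=(np.hypot(P[...,0]-e[0],P[...,1]-e[1])<.2)&(P[...,2]>.03)
m=((H<6)|(H>172))&(S>150)&near&(np.hypot(P[...,0]-e[0],P[...,1]-e[1])<.09)&(abs(P[...,2]-(e[2]-.18))<.1)
q=P[m];ctr=np.median(q,0);print(len(q),ctr.round(3))
for k in range(3):
    u=np.linalg.svd(q-ctr,full_matrices=False)[2][0];r=np.linalg.norm((q-ctr)-np.outer((q-ctr)@u,u),axis=1);q=q[r<.022];ctr=q.mean(0)
u*=np.sign(u[2]);print("axis",u.round(3),"tilt",np.degrees(np.arccos(u[2])).round(1),"range",((q-ctr)@u).min().round(3),((q-ctr)@u).max().round(3),"z",q[:,2].min().round(3),q[:,2].max().round(3))
v,uu=np.nonzero(m);cy,cx=int(v.mean()),int(uu.mean())
cv2.imwrite(sys.argv[1],cv2.resize(p[max(cy-90,0):cy+110,max(cx-130,0):cx+130],None,fx=2.8,fy=2.8))
E
python3 look.py pics/c1.png
```

```text
[0.4383 0.3227 0.4915] -0.09957691006788183
337 [0.444 0.323 0.306]
axis [-0.473  0.149  0.869] tilt 29.7 range -0.04 0.053 z 0.271 0.353
```

View pics/c1.png

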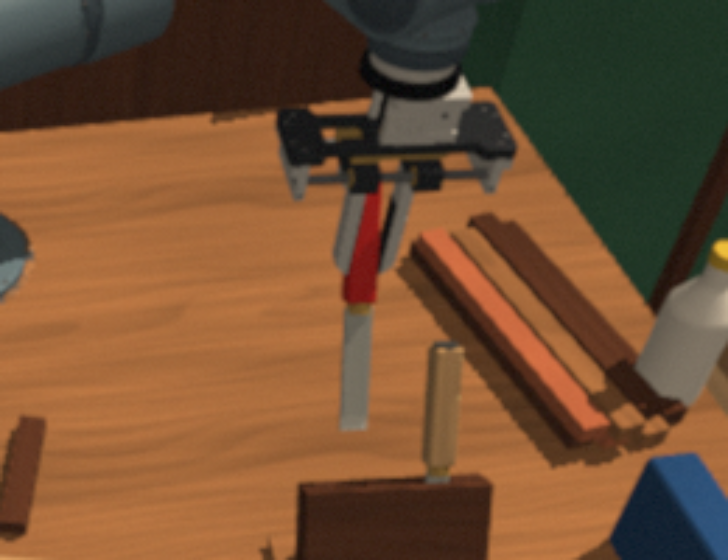

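The chisel is free of the rack, tilted about 30° in the grip, with its edge at about (395,150) in the scene view. The tool stays pointing down, so I'll pivot the chisel in the pads by lowering its edge onto clear bench near (0.53, 0.20).

```bash
python3 go.py .45 .22 .45 -14.75; python3 go.py .45 .22 .335 -14.75
```

```text
t 16.6 shift [0.0549, 0.2523, 0.1023] turn 0.1004 rows 2.2 1.1
t 16.6 shift [0.0557, 0.2518, 0.3898] turn 0.1004 rows 3.7 1.1
```

{"method": "drive_tool", "body": {"moves": [[0.055, 0.12, 0, 0.1, 0.8], [0.055, 0.252, 0, 0.1, 0.8], [0.055, 0.252, 0.08, 0.1, 0.8], [0.055, 0.252, 0.16, 0.1, 0.8], [0.055, 0.252, 0.24, 0.1, 0.8], [0.055, 0.252, 0.32, 0.1, 0.8], [0.055, 0.252, 0.37, 0.1, 0.8], [0.055, 0.252, 0.39, 0.1, 0.8], [0.055, 0.252, 0.39, 0.1, 0.8], [0.055, 0.252, 0.39, 0.1, 0.8]]}}

```text
time_s: 17.6
eef_pos: [0.4507, 0.2204, 0.3371]
orientation: [-3.141, -0.001, -0.257]
ft_force: [0.0, 0.4, -1.2]
width: 0.274
grip_force: 39.9
```

{"method": "drive_tool", "body": {"moves": [[0, 0, 0.02, 0, 0.8], [0, 0, 0.035, 0, 0.8], [-0.03, 0, 0.055, 0, 0.8], [-0.059, 0, 0.0765, 0, 0.8], [-0.059, 0, 0.0765, 0, 0.8]], "force": 10}}

```text
time_s: 18.1
eef_pos: [0.4261, 0.2267, 0.3045]
orientation: [3.141, 0.002, -0.255]
ft_force: [-0.1, 0.5, -0.6]
width: 0.277
grip_force: 10.0
```

```bash
python3 look.py pics/c2.png
```

```text
[0.4261 0.2267 0.3045] -0.25545123589610186
318 [0.425 0.229 0.126]
axis [-0.652  0.219  0.726] tilt 43.5 range -0.045 0.059 z 0.087 0.17
```

{"method": "drive_tool", "body": {"moves": [[-0.026, 0, 0.024, 0, 0.8], [-0.051, 0, 0.05, 0, 0.8], [-0.073, 0, 0.079, 0, 0.8], [-0.092, 0, 0.108, 0, 0.8], [-0.092, 0, 0.108, 0, 0.8]]}}

```text
time_s: 18.65
eef_pos: [0.3901, 0.2356, 0.2601]
orientation: [3.139, 0.005, -0.256]
ft_force: [-0.6, 0.6, -1.5]
width: 0.275
grip_force: 10.0
```

{"method": "drive_tool", "body": {"moves": [[0, 0, 0, 0, 0.8], [0, 0, 0, 0, 0.8], [0, 0, -0.03, 0, 0.8], [0, 0, -0.08, 0, 0.8], [0, 0, -0.13, 0, 0.8], [0, 0, -0.18, 0, 0.8], [0, 0, -0.18, 0, 0.8], [0, 0, -0.18, 0, 0.8]], "force": 50}}

```text
time_s: 19.45
eef_pos: [0.3921, 0.2356, 0.3353]
orientation: [-3.141, -0.001, -0.257]
ft_force: [-0.4, -0.6, -2.2]
width: 0.271
grip_force: 50.0
```

```bash
python3 look.py pics/c3.png; python3 go.py .427 .0155 .34 -14.75
```

```text
[0.3921 0.2356 0.3353] -0.2567549742723587
301 [0.391 0.238 0.153]
axis [-0.861  0.299  0.412] tilt 65.7 range -0.045 0.052 z 0.13 0.175
t 19.5 shift [0.2247, 0.5097, -0.0142] turn 0.0005 rows 4.5 0.0
```

View pics/c3.png

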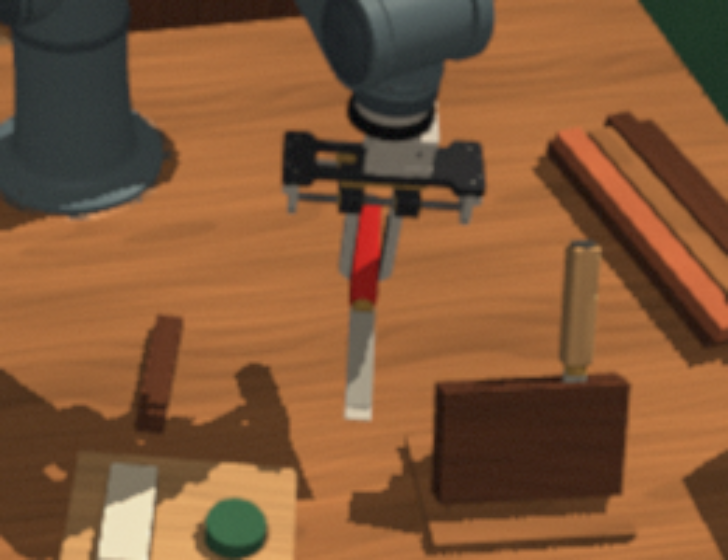

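The chisel is now sloping well. I'll measure the edge position and blade slope before carrying it to the stone.

```bash
cat > edge.py <<'E'
from workcell import robot
from h import *
s=robot.read_state();e=np.array(s["eef_pos"]);y=s["orientation"][2];ux=np.array([np.cos(y),np.sin(y)]);uy=np.array([-ux[1],ux[0]])
p,d=robot.snapshot("scene");c=cam(robot,"scene");P=cloud(c,d)
r=P[...,:2]-e[:2];a=r@ux;l=r@uy;z=P[...,2]
sat=cv2.cvtColor(p,cv2.COLOR_BGR2HSV)[...,1]
m=(abs(l)<.02)&(a>.05)&(a<.18)&(z<e[2]-.19)&(z>e[2]-.30)&(sat<90)
m=cv2.morphologyEx(m.astype(np.uint8),cv2.MORPH_OPEN,np.ones((3,3)))>0
A,Z,L=a[m],z[m],l[m];f=np.polyfit(A,Z,1);g=np.polyfit(A,L,1)
print(e.round(4),s["time_s"],len(A),"tilt",90+np.degrees(np.arctan(f[0])).round(1),"az",np.degrees(np.arctan(g[0])).round(1),"edge along",np.percentile(A,99.5).round(4),"z",np.polyval(f,A.max()).round(4),"lat",np.polyval(g,A.max()).round(4))
E
python3 edge.py
```

```text
[0.3918 0.2355 0.3343] 19.5 296 tilt 65.0 az 0.1 edge along 0.1358 z 0.0763 lat 0.0016
```

```bash
python3 go.py .4328 .014 .339 -14.75
```

```text
t 19.55 shift [0.24, 0.5096, -0.0129] turn 0.0005 rows 4.5 0.0
```

{"method": "drive_tool", "body": {"moves": [[0.03, 0.06, -0.013, 0, 0.8], [0.08, 0.16, -0.013, 0, 0.8], [0.13, 0.28, -0.013, 0, 0.8], [0.18, 0.38, -0.013, 0, 0.8], [0.22, 0.46, -0.013, 0, 0.8], [0.24, 0.5, -0.013, 0, 0.8], [0.24, 0.51, -0.013, 0, 0.8], [0.24, 0.51, -0.013, 0, 0.8], [0.24, 0.51, -0.013, 0, 0.8], [0.24, 0.51, -0.013, 0, 0.8]]}}

```text
time_s: 20.55
eef_pos: [0.4328, 0.015, 0.3395]
orientation: [-3.141, 0.001, -0.255]
ft_force: [0.0, 0.3, -1.8]
width: 0.268
grip_force: 50.0
```

{"method": "drive_tool", "body": {"moves": [[0, 0, 0, 0, 0.8], [0, 0, 0, 0, 0.8], [0, 0, 0, 0, 0.8], [0, 0, 0, 0, 0.8]]}}

```text
time_s: 20.95
eef_pos: [0.4331, 0.0141, 0.3399]
orientation: [-3.142, -0.0, -0.256]
ft_force: [0.4, 0.5, -2.0]
width: 0.274
grip_force: 50.0
```

```bash
python3 edge.py; python3 look.py pics/f.png
```

```text
[0.4331 0.0141 0.3399] 20.95 326 tilt 65.4 az -0.6 edge along 0.1363 z 0.0825 lat 0.0019
[0.4331 0.0141 0.3399] -0.2564396026960951
338 [0.429 0.017 0.158]
axis [-0.898  0.19   0.397] tilt 66.6 range -0.048 0.063 z 0.133 0.184
```

View pics/f.png

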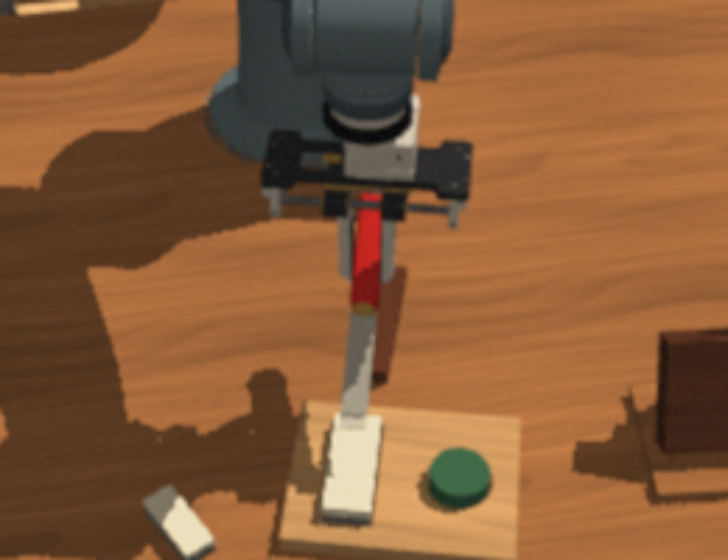

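The blade hangs over the stone with its edge at about (0.565, -0.02, 0.08), in line with the stone and sloping 25–30°. Both stones are seated, so I'm handing in.

```bash
python3 -c "
from workcell import robot
print(robot.hand_in())"
```

```text
the job is handed in; nothing more can be done
None
```

I seated both stones in their pockets and let go, and the red chisel is held about 4–5 cm over the middle of the oblong stone, in line with it and sloping roughly 25–30°. I handed the job in at about 21 s of the 67 s allowed; no verdict was shown.

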